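# Load the engraving shuttle under the leaf spring

### The job

Load the shuttle into the engraving fixture: with the fingertips on its thumb pad, press it down flat against the springing tongue and, keeping it pressed down, slide it along the channel under the bridge and the leaf spring until it is fully home against the end stop and the tongue has sprung up behind it. Do not grasp or lift the shuttle, leave everything else on the bench where it is, and finish with the hand clear.

Things in the scene. Friction and masses are not known exactly. Their poses are not given: they have to be found in the camera images.
- bed: Dark steel fixture bed, fixed on the bench: 270 x 92 x 12 mm (x -185 to +85) with a straight channel along x, open at the loading end (-x). Channel floor 12 mm above the bench; two aluminium side walls, 55 mm apart, rise 13 mm above the floor. Origin: on the bench surface, in the channel's centre plane. x points along the channel in the loading direction, towards the end stop; z up.
- bridge (a point): Centre of the underside of the rigid steel bridge across the channel, 18 mm above the channel floor (the flat shuttle is 16 mm thick). The bridge is 20 mm long (x = -15 to +5 mm of the bed), its top 42 mm and its bolt heads 48 mm above the bench. Axes as the bed's.
- stop_face (a point): Centre of the end stop's face at the channel floor, x = +67 mm of the bed; the stop's top is 36 mm above the bench. Axes as the bed's.
- leaf: Drag spring: steel leaf 30 mm wide, 40 mm long, fixed to the bridge's front (origin at its root) and slanting down beyond it; its tip is at about x = +42 mm of the bed, about 12 mm above the channel floor when free. The passing shuttle lifts it, and it then presses on the shuttle's top with about 4 N.
- shuttle: Loose aluminium shuttle, about 0.3 kg: plate 140 (x, along the channel) x 50 x 16 mm, a round brass blank in its nose end (+x). Origin: centre of the underside. A thumb rib 46 mm wide rises 14 mm above the plate from x = -32 (upright face) to -22, sloping off to -12 mm. Behind it (x -70 to -32) is the flat grooved thumb pad. Home: nose on the end stop, origin at x = -3 mm of the bed.
- press_spot (a point): Point on the shuttle's thumb pad, on its top surface (16 mm above the underside), 14 mm behind the rib: where to press. A steady 12 to 15 N here holds the shuttle flat on the channel floor; sliding it then takes 10 to 20 N along the channel. Axes as the shuttle's.
- shuttle_tail (a point): Middle of the lower rear edge of the shuttle (x = -70 mm of the shuttle, at its underside).
- shuttle_nose (a point): Middle of the lower front edge of the shuttle (x = +70 mm of the shuttle, at its underside).
- landing (a joint): Travel in m of the brass tongue in the channel floor at the loading end (x = -165 to -80 mm of the bed): 0 = up, its top 7 mm above the floor; 0.007 = level with the floor. Its spring takes 5.5 N to move, 8 N when level. The shuttle starts resting on it, 7 mm too high for the bridge; once the shuttle is fully home the tongue springs up behind its tail.
- jar: Bystander: small jar with white cap, 38 mm across, 45 mm tall, beside the fixture. Origin under its centre.
- jar_dark: Bystander: small amber jar with black cap, 32 mm across, 38 mm tall, beside the fixture. Origin under its centre.
- bench_block: Bystander: square steel bench block 55 x 55 x 18 mm beside the fixture. Origin under its centre.
- wire_coil: Bystander: copper ring coil 64 mm across, 12 mm tall, beside the fixture. Origin under its centre.
- spool: Bystander: copper spool 44 mm across, 30 mm tall, beside the fixture. Origin under its centre.
- hammer: Bystander: hammer lying on the bench at the robot's right, along its x.
- scraper: Bystander: hand tool like a screwdriver lying at the robot's left, along its x.
Mind the look-alikes: they are no part of the job. Several things have the shape of the shuttle; the one meant has the colours described above.

How it is judged (in metres and radians):
On the way, in this order (a step that is already met when the one before it is completed fails the run):
1. the fingers press the shuttle down flat on the channel floor before it goes under the leaf spring (tail and nose less than 3 mm above the floor) (z of each of shuttle_tail, shuttle_nose in the frame of bed below 0.015 m and x of shuttle in the frame of bed below -0.055 m and contact force between the fingers and shuttle above 3 N), for 0.05 s.
2. its nose is under the leaf spring, sliding, with the fingers still holding it down (tail less than 3.5 mm above the floor) (x of shuttle in the frame of bed between -0.036 and -0.01 m and contact force between leaf and shuttle above 0.5 N and contact force between the fingers and shuttle above 3 N and z of shuttle_tail in the frame of bed below 0.0155 m), for 0.05 s.
At the end, for the whole second after the job is handed in: The shuttle lies flat on the channel floor (within 2.5 mm), its nose within 4 mm of the end stop, the leaf spring pressing on it, the tongue sprung back up behind it (within 2 mm of its top position), at rest (x of shuttle in the frame of bed between -0.007 and 0 m and y of shuttle in the frame of bed between -0.005 and 0.005 m and z of each of shuttle_tail, shuttle_nose in the frame of bed below 0.0145 m and z of shuttle in the frame of bed above 0.009 m and value of joint landing below 0.002 m and contact force between leaf and shuttle above 0.5 N and linear speed of shuttle below 0.01 m/s); the robot touches nothing.
It fails at once if the shuttle is lifted (its underside more than 8 mm above where it rests at the start) or tipped by more than about 11 degrees (z of shuttle in the frame of bed above 0.027 m or angle between shuttle's own z axis and vertical above 0.2 rad).
It fails at once if a bystander is moved by more than 20 mm (distance of any of jar, jar_dark, bench_block, wire_coil, spool, hammer, scraper from where it was at the start of the episode above 0.02 m).
It also fails if it takes over 56 s, if anything falls off the work surface, if the arm or the gripper's body presses on something with over 40 N, if the wrist force passes 120 N, or if a joint passes its speed limit or range.

### The arm

A 6-joint arm with a two-finger parallel gripper is mounted at the origin on the work surface. World frame = base frame: x ahead of the robot, y to its left, z up, the work surface at z = 0. Lengths are in mm, angles in degrees, forces in N, time in s.
With the tool pointing down it reaches from about 425 to 950 mm from the base axis. Payload 14.7 kg.
Tool frame: the origin (TCP) lies on the centre line of the jaws, within the pads' length; the fingertips stand 11 mm ahead of it and the grasp point (between the pads) lies 8 mm behind it; z points along the fingers, y is the line along which they close (so a half turn about z gives the same grasp; the last joint's range is limited). The gripper opens to 85 mm and grips with 20 to 120 N. Pads are 22 mm wide; open, the fingers measure 114 mm over their backs; the gripper's body (76 mm by 85 mm) begins 54 mm behind the grasp point. The pads swing forward as they close: fully open they stand 13 mm farther back than shut.
Start: joints at [73.877, 27.513, 91.461, -0, 61.026, -2.67], TCP at [151.197, 632.164, 242.297] pointing down, gripper open.
Joint ranges: [-157.49, 157.49], [-46.99, 117.5], [13.45, 153.17], [-89.5, 269.5], [5.16, 153.95], [-167.48, 167.48]. Speed limits (degrees/s): [108.29, 108.29, 136.94, 172.46, 172.46, 172.46].

### API

Orientations are given as a 3x3 rotation matrix whose columns are the frame's x, y, z axes.
In Python, from bench import state, snapshot, sign_off gives the robot as it stands.
- The arm moves only by the shell command python3 -m handwheel 'ROWS' [FORCE]. ROWS is text: rows parted by semicolons, each of 7 numbers parted by spaces: the turn, a rotation vector about the tool's x, y, z in degrees, then the shift along the tool's x, y, z in mm, then the closure in counts, from 0 (fully open) to 255 (shut). In form: rx ry rz tx ty tz gripper; .... A call has 1 to 12 rows; each row shifts and turns the commanded pose from where the row before left it, along the tool's axes as they then stand; what a row does not reach is not made up. A row lasts 1/8 s, in which the tool goes at most 62.5 mm and 10.7 degrees, less where a joint would pass 70% of its speed; a pose out of reach is approached as far as the arm can. A call with a gripper value outside its range is refused whole. The fingers move at their own pace and stop on an object; FORCE is the grip in N (left out, the last holds). Time passes only in rows, so rows that do not move let the fingers close. It gives the time, the measured TCP pose, the force, the opening and the grip force at its end, in the units of the state.
- state(): the state, without advancing time (a new reading comes with each control period).
- snapshot(name): name is "scene" or "top"; returns a dict with "img" (480x640x3 uint8, red, green, blue), "K" (3x3 intrinsics, pixels), "T" (4x4, takes a point from camera to world coordinates). Camera axes: x right, y down, z forward; pixel columns grow to the right and rows downward; lengths in mm; the calibration is good to about 2 mm. A picture is of the moment at which its call begins. There is no depth.
- sign_off(): hands the job in; it is judged then, once.
The state is a dict: "clock": time; "joints": joint angles; "joint_velocities": joint speeds; "tau": joint torques, N m; "eef_pos": TCP position; "eef_rot": TCP orientation; "ft_force": force on the tool from outside, world axes, zero at the start; "moment": the same for the moment, N m; "grip_width": opening from 0.0 (shut) to 1.0 (fully open); "grasp_force": force on a finger pad.
Only numpy, scipy, OpenCV 4.12 (cv2) and the standard library are available. Lean on these libraries where they do the work, as an engineer would, in place of code of your own. Each camera call takes 0.05 s, during which the arm holds its last target. There are 200 camera calls.

## Working session

There is one attempt and no reset: what is moved stays moved. The work goes in short steps, Python scripts to look and compute and a shell command to move; the robot and the scene stay as the last step left them, time stands still between calls to the robot, and variables do not carry over. Pictures are saved under pics/ and viewed, at most 10 in all, crops included, and the job is handed in when it is done.

```bash
mkdir -p pics
python3 - <<'E'
from bench import state,snapshot
import cv2,numpy as np
s=state();print(s['clock'],s['eef_pos'],np.round(s['eef_rot'],3).tolist(),s['ft_force'])
for n in('scene','top'):
    d=snapshot(n);cv2.imwrite(f'pics/{n}0.png',d['img'][:,:,::-1]);np.savez(f'{n}.npz',**d);print(np.round(d['K'],1).tolist(),np.round(d['T'],3).tolist())
E
```

```text
0.0 [151.05993528 631.75045018 241.63761296] [[-0.973, 0.233, -0.0], [0.233, 0.973, -0.001], [0.0, -0.001, -1.0]] [-0.1128923  -0.38140393 -0.35748503]
[[597.2, 0.0, 330.0], [0.0, 597.2, 237.3], [0.0, 0.0, 1.0]] [[0.896, 0.356, -0.265, 948.458], [0.444, -0.739, 0.507, -787.945], [-0.016, -0.572, -0.82, 1277.286], [0.0, 0.0, 0.0, 1.0]]
[[588.0, 0.0, 323.9], [0.0, 588.0, 237.7], [0.0, 0.0, 1.0]] [[0.001, -0.998, 0.065, 447.33], [-1.0, -0.001, -0.0, -16.226], [0.0, -0.065, -0.998, 1333.764], [0.0, 0.0, 0.0, 1.0]]
```

View pics/top0.png

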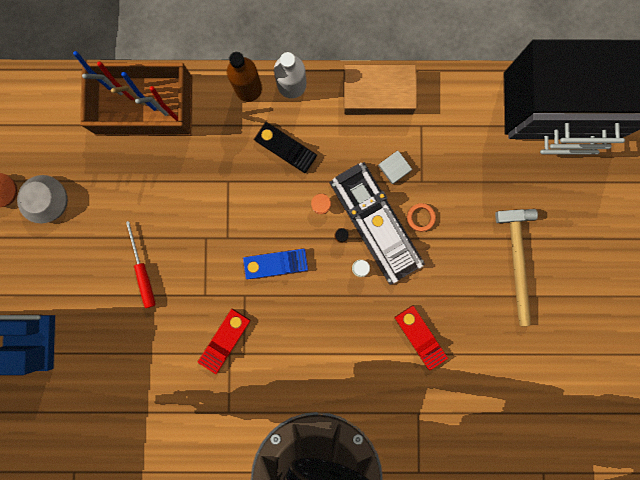

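View pics/scene0.png

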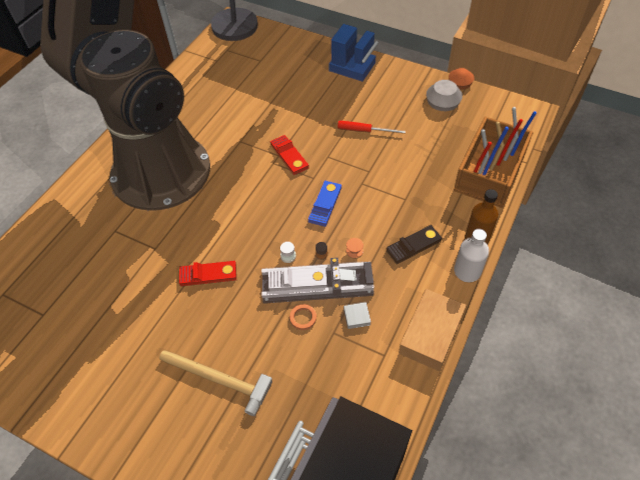

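Top view: the silver shuttle lies in the fixture from about (405,270) to (375,215), with its bridge near (367,203) and the stop end near (350,175). I'll enlarge it.

Run:
```python
import cv2,numpy as np
t=np.load('top.npz')['img'][155:290,315:445,::-1];s=np.load('scene.npz')['img'][235:335,250:385,::-1]
a=cv2.resize(t,None,fx=4.3,fy=4.3,interpolation=cv2.INTER_CUBIC);cv2.imwrite('pics/topc.png',a)
cv2.imwrite('pics/scc.png',cv2.resize(s,None,fx=5.5,fy=5.5,interpolation=cv2.INTER_CUBIC))
```

```text
(no output)
```

View pics/topc.png

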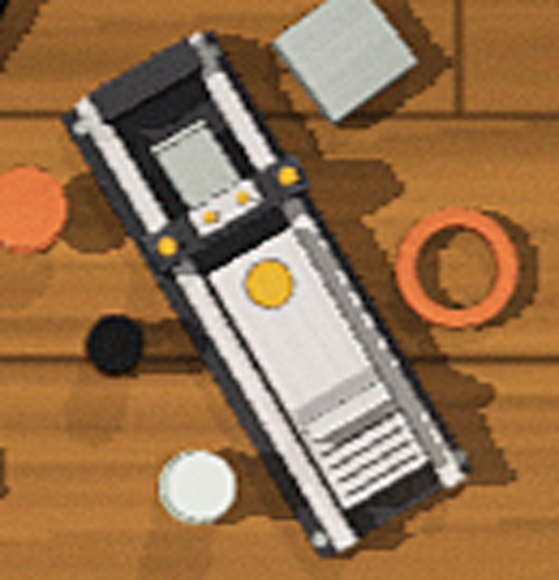

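View pics/scc.png

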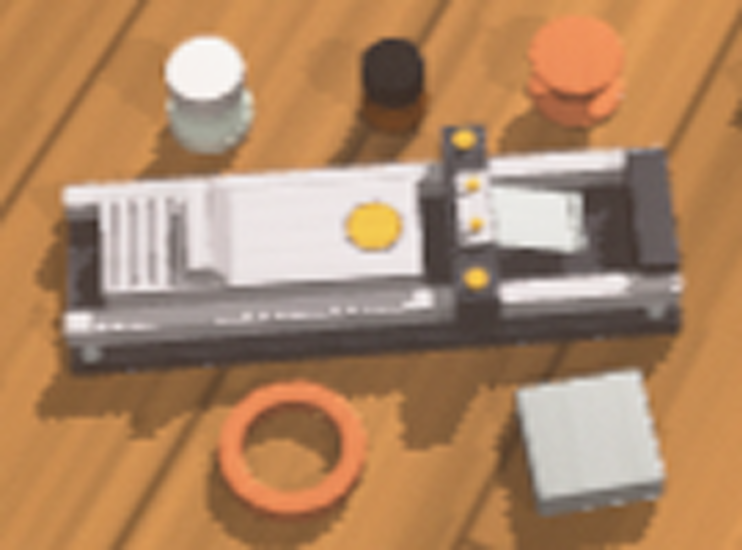

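The crops show the bolts at crop pixels (167,246) and (288,176), the brass blank at (269,284), the thumb pad around (370,460) and the rib near (350,410). Next I'll mask the brass and cast rays.

```bash
cat > h.py <<'E'
import cv2,numpy as np
def ray(d,p):
    v=np.linalg.solve(d['K'],[p[0],p[1],1.]);return d['T'][:3,3],d['T'][:3,:3]@v
def onz(d,p,z):
    o,v=ray(d,p);return o+v*(z-o[2])/v[2]
def tri(da,pa,db,pb):
    A=np.zeros((3,3));b=np.zeros(3)
    for d,p in((da,pa),(db,pb)):
        o,v=ray(d,p);v=v/np.linalg.norm(v);M=np.eye(3)-np.outer(v,v);A+=M;b+=M@o
    return np.linalg.solve(A,b)
def yellow(d,box):
    x0,y0,x1,y1=box;k=6
    im=cv2.resize(d['img'][y0:y1,x0:x1],None,fx=k,fy=k,interpolation=cv2.INTER_CUBIC)
    h=cv2.cvtColor(im,cv2.COLOR_RGB2HSV);m=cv2.inRange(h,(18,140,120),(30,255,255))
    n,_,st,c=cv2.connectedComponentsWithStats(m)
    return [(int(st[i,4]),(c[i]+.5)/k-.5+[x0,y0]) for i in range(1,n) if st[i,4]>60]
E
python3 - <<'E'
from h import *
t=dict(np.load('top.npz'));s=dict(np.load('scene.npz'))
Y={}
for n,d,b in(('top',t,(335,180,400,235)),('scene',s,(300,252,350,295))):
    Y[n]=yellow(d,b)
    for a,c in Y[n]:print(n,a,c.round(1),onz(d,c,48).round(1),onz(d,c,35).round(1))
# crop->image
f=lambda x,y,k,ox,oy:np.array([(x+.5)/k-.5+ox,(y+.5)/k-.5+oy])
T=lambda x,y:f(x,y,4.3,315,155)
S=lambda x,y:f(x,y,5.5,250,235)
print('wall L',onz(t,T(85,105),25),onz(t,T(343,545),25));print('wall R',onz(t,T(205,45),25),onz(t,T(457,478),25))
print('shuttle nose corners',onz(t,T(210,278),35),onz(t,T(294,229),35),'tail',onz(t,T(350,508),35),onz(t,T(428,462),35))
print('nose sc',onz(s,S(419,178),35),onz(s,S(423,273),35),'tail',onz(s,S(100,196),35),onz(s,S(105,292),35))
E
```

```text
top 564 [381.6 195.5] [ 624.2 -143.3   48. ] [ 626.  -144.5   35. ]
top 149 [371.1 200.5] [ 613.3 -120.1   48. ] [ 614.9 -121.2   35. ]
top 172 [363.5 205. ] [ 603.2 -103.4   48. ] [ 604.7 -104.3   35. ]
top 557 [353.5 211.9] [588.  -81.4  48. ] [589.4 -82.1  35. ]
top 3197 [377.3 220.6] [ 568.9 -133.6   48. ] [ 570.1 -134.8   35. ]
scene 329 [333.9 259.9] [589.3 -84.9  48. ] [585.5 -77.5  35. ]
scene 1997 [317.6 275.6] [ 573.8 -142.2   48. ] [ 569.9 -135.4   35. ]
scene 356 [336.1 285.3] [ 625.6 -146.8   48. ] [ 622.2 -140.    35. ]
wall L [664.5792718  -39.78724819  25.        ] [ 435.67018565 -173.03689146   25.        ]
wall R [ 696.32002855 -102.52880755   25.        ] [ 470.30827627 -232.20868362   25.        ]
shuttle nose corners [ 573.0070572  -104.10813832   35.        ] [ 598.48293869 -147.56575915   35.        ] tail [ 454.68534995 -175.54836837   35.        ] [ 478.31699165 -215.74634073   35.        ]
nose sc [ 576.72900585 -104.51819317   35.        ] [ 600.2101874  -147.51159641   35.        ] tail [ 453.16193255 -174.75600131   35.        ] [ 479.60222383 -216.57395339   35.        ]
```

Measurements agree across both views and with the given sizes:
- Yaw is about 30.1°.
- Bed origin is about (611,-111.5).
- Shuttle length comes out at 139.4 mm, with its centre at (526.8,-160.8), which is bed x ≈ -97.6, y ≈ -0.4.
- Press spot is at (487,-184), top z 35.

I'll close the gripper and try one swing row about the base.

```bash
python3 -m handwheel '0 0 5.26 -59.5 -2.7 0 255; 0 0 0 0 0 0 255; 0 0 0 0 0 0 255' 60
```

```text
clock: 0.48
eef_pos: [208.5, 615.5, 242.0]
eef_rot: [[-0.947, 0.321, -0.0], [0.321, 0.947, -0.0], [0.0, -0.001, -1.0]]
ft_force: [-0.4, -0.3, -0.2]
grip_width: 0.379
grasp_force: 0.0
```

```bash
python3 -m handwheel '0 0 5.26 -59.5 -2.7 0 255;0 0 5.26 -59.5 -2.7 0 255;0 0 5.26 -59.5 -2.7 0 255;0 0 5.26 -59.5 -2.7 0 255;0 0 5.26 -59.5 -2.7 0 255;0 0 5.26 -59.5 -2.7 0 255;0 0 5.26 -59.5 -2.7 0 255;0 0 5.26 -59.5 -2.7 0 255;0 0 5.26 -59.5 -2.7 0 255;0 0 5.26 -59.5 -2.7 0 255;0 0 5.26 -59.5 -2.7 0 255;0 0 5.26 -59.5 -2.7 0 255' && python3 -m handwheel '0 0 5.26 -59.5 -2.7 0 255;0 0 5.26 -59.5 -2.7 0 255;0 0 5.26 -59.5 -2.7 0 255;0 0 5.26 -59.5 -2.7 0 255;0 0 5.26 -59.5 -2.7 0 255;0 0 10.5 0 0 0 255;0 0 10.5 0 0 0 255;0 0 10.5 0 0 0 255;0 0 10.5 0 0 0 255;0 0 0 0 0 0 255;0 0 0 0 0 0 255'
```

```text
clock: 1.98
eef_pos: [643.2, 92.7, 242.1]
eef_rot: [[-0.141, 0.99, 0.0], [0.99, 0.141, 0.0], [0.0, 0.0, -1.0]]
ft_force: [-0.1, 0.4, 0.7]
grip_width: -0.0
grasp_force: 0.0
clock: 3.35
eef_pos: [617.6, -200.2, 242.3]
eef_rot: [[0.865, 0.503, -0.0], [0.503, -0.865, 0.0], [-0.0, -0.0, -1.0]]
ft_force: [0.2, 0.0, 0.2]
grip_width: -0.002
grasp_force: 0.0
```

Run:
```python
from bench import state
import numpy as np
s=state();R=np.array(s['eef_rot']);p=np.array(s['eef_pos'])
print(np.round(s['joints'],1),'yaw',np.degrees(np.arctan2(R[1,0],R[0,0])),'to above press spot',(R.T@(np.array([485,-185,100])-p)).round(1), s['ft_force'],s['grip_width'])
```

```text
[-20.6  27.5  91.6   0.   61.   39.2] yaw 30.17340899707595 to above press spot [-107.   -79.7  142.3] [0.2128402  0.00484014 0.22053987] -0.001940962848048837
```

```bash
python3 -m handwheel '0 0 0 -36 -26.5 0 255;0 0 0 -36 -26.5 0 255;0 0 0 -35 -26.7 0 255;0 0 0 0 0 45 255;0 0 0 0 0 45 255;0 0 0 0 0 45 255;0 0 0 0 0 40 255;0 0 0 0 0 0 255;0 0 0 0 0 0 255'
python3 - <<'E'
from bench import snapshot
import cv2
d=snapshot('scene');cv2.imwrite('pics/s1.png',cv2.resize(d['img'][215:325,240:385,::-1],None,fx=5,fy=5,interpolation=cv2.INTER_CUBIC))
E
```

```text
clock: 4.47
eef_pos: [485.6, -185.1, 68.5]
eef_rot: [[0.866, 0.499, 0.001], [0.499, -0.866, -0.0], [0.001, 0.001, -1.0]]
ft_force: [-0.5, -1.2, -0.1]
grip_width: 0.0
grasp_force: 0.0
```

View pics/s1.png

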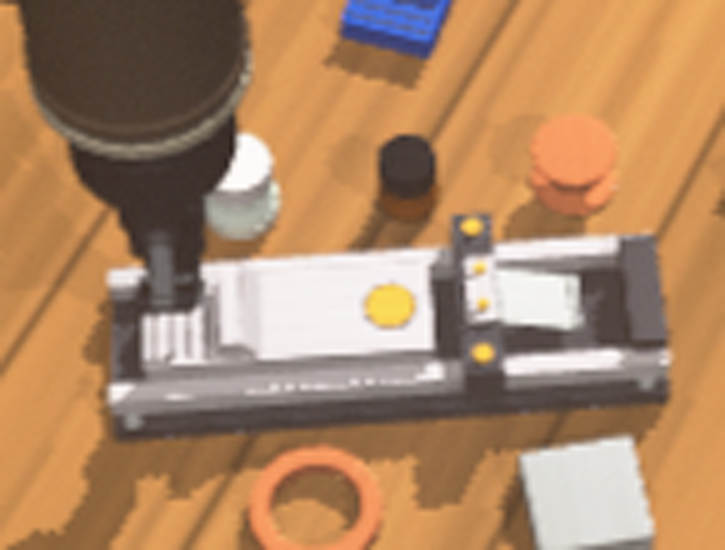

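The fingertips, near crop (172,300), hang over the pad behind the rib, as planned. The nose is still short of the bridge. I'll go down to just above contact, then on in small steps.

```bash
python3 -m handwheel '0 0 0 0 0 10 255;0 0 0 0 0 8 255;0 0 0 0 0 2 255;0 0 0 0 0 2 255;0 0 0 0 0 2 255;0 0 0 0 0 0 255;0 0 0 0 0 0 255'; python3 -m handwheel '0 0 0 0 0 2 255;0 0 0 0 0 1 255;0 0 0 0 0 0 255;0 0 0 0 0 0 255'
```

```text
clock: 5.4
eef_pos: [484.8, -184.9, 43.4]
eef_rot: [[0.867, 0.498, -0.0], [0.498, -0.867, 0.0], [-0.0, -0.0, -1.0]]
ft_force: [-2.5, 0.5, 3.5]
grip_width: 0.003
grasp_force: 1.6
clock: 5.9
eef_pos: [484.9, -184.9, 40.3]
eef_rot: [[0.867, 0.498, -0.0], [0.498, -0.867, 0.0], [-0.0, -0.0, -1.0]]
ft_force: [-2.4, 1.1, 3.9]
grip_width: -0.001
grasp_force: 2.1
```

```bash
python3 -m handwheel '0 0 0 0 0 1 255;0 0 0 0 0 0 255;0 0 0 0 0 0 255'; python3 -m handwheel '0 0 0 0 0 0.5 255;0 0 0 0 0 0 255;0 0 0 0 0 0 255'
```

```text
clock: 6.28
eef_pos: [485.0, -184.9, 39.3]
eef_rot: [[0.867, 0.498, -0.0], [0.498, -0.867, -0.0], [-0.0, -0.0, -1.0]]
ft_force: [-2.7, 0.1, 3.9]
grip_width: 0.005
grasp_force: 2.3
clock: 6.65
eef_pos: [485.0, -184.9, 39.0]
eef_rot: [[0.867, 0.498, 0.0], [0.498, -0.867, -0.0], [0.0, 0.0, -1.0]]
ft_force: [-3.9, 1.9, 10.3]
grip_width: 0.003
grasp_force: 5.3
```

```bash
python3 -m handwheel '0 0 0 0 0 0.4 255;0 0 0 0 0 0 255;0 0 0 0 0 0 255'
python3 - <<'E'
from bench import snapshot
import cv2
d=snapshot('scene');cv2.imwrite('pics/s2.png',cv2.resize(d['img'][215:325,240:385,::-1],None,fx=5,fy=5,interpolation=cv2.INTER_CUBIC))
E
```

```text
clock: 7.02
eef_pos: [485.0, -185.0, 39.0]
eef_rot: [[0.867, 0.498, 0.0], [0.498, -0.867, -0.0], [0.0, 0.0, -1.0]]
ft_force: [-6.7, 1.9, 19.5]
grip_width: -0.0
grasp_force: 9.9
```

View pics/s2.png

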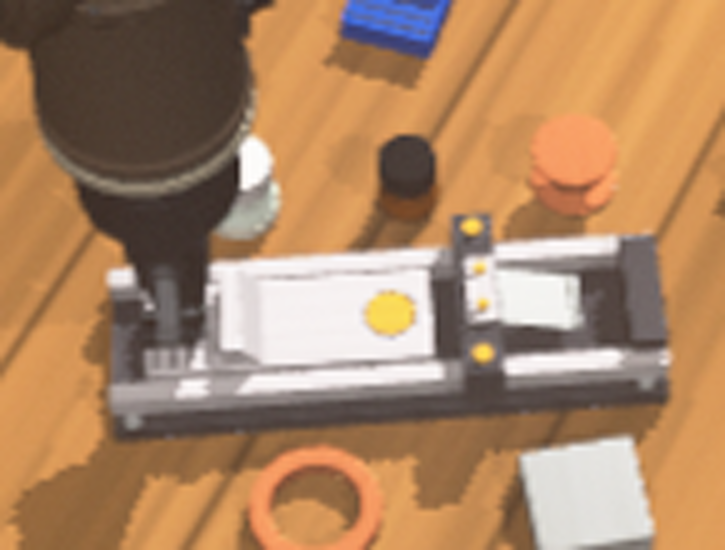

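The shuttle now sits flat between the walls with its nose still before the bridge. I'll ease to about 15 N and start sliding.

```bash
python3 -m handwheel '0 0 0 1 0 -0.2 255;0 0 0 1 0 0 255;0 0 0 1 0 0 255;0 0 0 1 0 0 255;0 0 0 1 0 0 255;0 0 0 1 0 0 255;0 0 0 1 0 0 255;0 0 0 1 0 0 255'
```

```text
clock: 8.07
eef_pos: [491.5, -181.2, 39.0]
eef_rot: [[0.867, 0.498, -0.001], [0.498, -0.867, -0.0], [-0.001, -0.0, -1.0]]
ft_force: [-9.6, -5.5, 16.8]
grip_width: 0.001
grasp_force: 8.4
```

```bash
python3 -m handwheel '0 0 0 2 0 0 255;0 0 0 2 0 0 255;0 0 0 2 0 0 255;0 0 0 2 0 0 255;0 0 0 2 0 0 255;0 0 0 2 0 0 255;0 0 0 2 0 0 255;0 0 0 2 0 0 255;0 0 0 2 0 0 255;0 0 0 2 0 0 255'
python3 - <<'E'
from bench import snapshot
import cv2
d=snapshot('scene');cv2.imwrite('pics/s3.png',cv2.resize(d['img'][215:325,240:385,::-1],None,fx=5,fy=5,interpolation=cv2.INTER_CUBIC))
E
```

```text
clock: 9.32
eef_pos: [508.8, -171.3, 39.0]
eef_rot: [[0.867, 0.498, -0.001], [0.498, -0.867, -0.0], [-0.001, -0.0, -1.0]]
ft_force: [-9.2, -5.1, 16.6]
grip_width: -0.002
grasp_force: 8.3
```

View pics/s3.png

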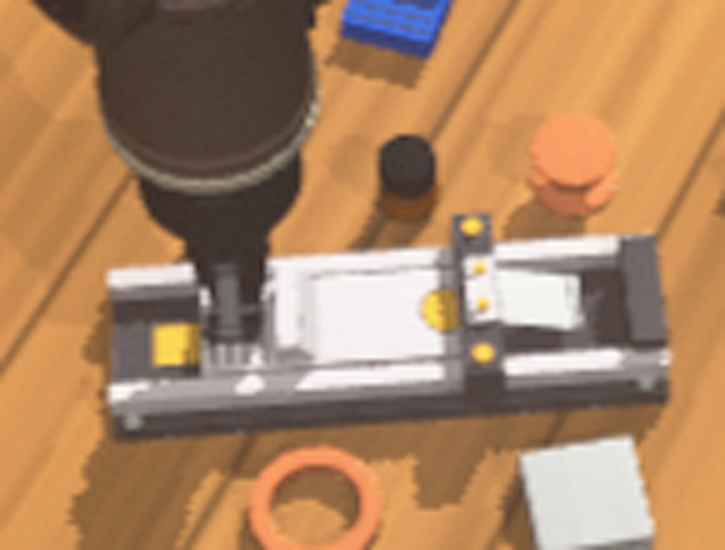

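The nose is under the bridge and the tongue shows behind the tail at crop (175,345). The estimate is shuttle x ≈ -75, leaving about 72 mm. On I go.

```bash
python3 -m handwheel '0 0 0 2 0 0 255;0 0 0 2 0 0 255;0 0 0 2 0 0 255;0 0 0 2 0 0 255;0 0 0 2 0 0 255;0 0 0 2 0 0 255;0 0 0 2 0 0 255;0 0 0 2 0 0 255;0 0 0 2 0 0 255;0 0 0 2 0 0 255;0 0 0 2 0 0 255;0 0 0 2 0 0 255' ;  python3 -m handwheel '0 0 0 2 0 0 255;0 0 0 2 0 0 255;0 0 0 2 0 0 255;0 0 0 2 0 0 255;0 0 0 2 0 0 255;0 0 0 2 0 0 255;0 0 0 2 0 0 255;0 0 0 2 0 0 255;0 0 0 2 0 0 255;0 0 0 2 0 0 255'
```

```text
clock: 10.88
eef_pos: [529.6, -159.4, 39.0]
eef_rot: [[0.867, 0.498, -0.001], [0.498, -0.867, -0.0], [-0.001, -0.0, -1.0]]
ft_force: [-9.3, -4.9, 16.5]
grip_width: -0.004
grasp_force: 8.1
clock: 12.12
eef_pos: [546.1, -149.5, 39.0]
eef_rot: [[0.867, 0.498, -0.002], [0.498, -0.867, -0.0], [-0.002, -0.001, -1.0]]
ft_force: [-14.0, -8.7, 20.8]
grip_width: -0.001
grasp_force: 12.1
```

The leaf is now dragging (16 N along the channel), with the shuttle at x ≈ -32. I'll carry on towards home.

```bash
python3 -m handwheel '0 0 0 2 0 0 255;0 0 0 2 0 0 255;0 0 0 2 0 0 255;0 0 0 2 0 0 255;0 0 0 2 0 0 255;0 0 0 2 0 0 255;0 0 0 2 0 0 255;0 0 0 2 0 0 255;0 0 0 2 0 0 255;0 0 0 2 0 0 255;0 0 0 2 0 0 255' ;  python3 -m handwheel '0 0 0 1 0 0 255;0 0 0 1 0 0 255;0 0 0 1 0 0 255;0 0 0 1 0 0 255'
```

```text
clock: 13.5
eef_pos: [565.0, -138.6, 39.0]
eef_rot: [[0.867, 0.498, -0.002], [0.498, -0.867, -0.0], [-0.002, -0.001, -1.0]]
ft_force: [-15.6, -9.2, 21.4]
grip_width: 0.003
grasp_force: 12.1
clock: 14.0
eef_pos: [568.5, -136.6, 39.0]
eef_rot: [[0.867, 0.498, -0.002], [0.498, -0.867, -0.0], [-0.002, -0.001, -1.0]]
ft_force: [-14.2, -8.2, 21.2]
grip_width: -0.0
grasp_force: 12.1
```

```bash
python3 -m handwheel '0 0 0 1 0 0 255;0 0 0 1 0 0 255;0 0 0 0.5 0 0 255;0 0 0 0 0 0 255';python3 -m handwheel '0 0 0 0.5 0 0 255;0 0 0 0.5 0 0 255;0 0 0 0 0 0 255'
```

```text
clock: 14.5
eef_pos: [570.7, -135.4, 39.0]
eef_rot: [[0.867, 0.498, -0.002], [0.498, -0.867, -0.0], [-0.002, -0.001, -1.0]]
ft_force: [-14.7, -7.4, 19.3]
grip_width: -0.002
grasp_force: 11.8
clock: 14.88
eef_pos: [571.6, -134.9, 39.0]
eef_rot: [[0.867, 0.498, -0.002], [0.498, -0.867, -0.0], [-0.002, -0.001, -1.0]]
ft_force: [-13.7, -7.8, 20.5]
grip_width: -0.005
grasp_force: 11.8
```

Still sliding, at x ≈ -2.9 by estimate. I'll continue until the stop shows in the force.

```bash
python3 -m handwheel '0 0 0 0.5 0 0 255;0 0 0 0.5 0 0 255;0 0 0 0 0 0 255';python3 -m handwheel '0 0 0 0.5 0 0 255;0 0 0 0.5 0 0 255;0 0 0 0 0 0 255'
```

```text
clock: 15.25
eef_pos: [572.4, -134.4, 39.0]
eef_rot: [[0.867, 0.498, -0.002], [0.498, -0.867, -0.0], [-0.002, -0.001, -1.0]]
ft_force: [-13.5, -8.7, 19.3]
grip_width: 0.002
grasp_force: 11.8
clock: 15.62
eef_pos: [573.0, -134.0, 39.0]
eef_rot: [[0.867, 0.498, -0.003], [0.498, -0.867, -0.0], [-0.003, -0.001, -1.0]]
ft_force: [-16.2, -10.2, 22.3]
grip_width: 0.001
grasp_force: 14.2
```

```bash
python3 -m handwheel '0 0 0 0.5 0 0 255;0 0 0 0.3 0 0 255;0 0 0 0 0 0 255'
python3 - <<'E'
from bench import snapshot
import cv2
d=snapshot('scene');cv2.imwrite('pics/s4.png',cv2.resize(d['img'][215:325,240:385,::-1],None,fx=5,fy=5,interpolation=cv2.INTER_CUBIC))
E
```

```text
clock: 16.0
eef_pos: [573.1, -134.0, 39.0]
eef_rot: [[0.867, 0.498, -0.004], [0.498, -0.867, -0.0], [-0.004, -0.002, -1.0]]
ft_force: [-21.9, -15.2, 23.9]
grip_width: -0.001
grasp_force: 16.7
```

View pics/s4.png

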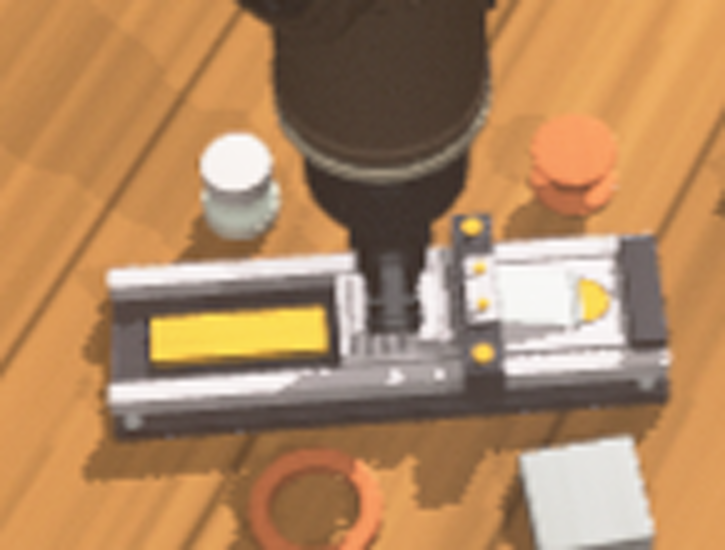

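It's against the stop: the force rose with no motion, the nose meets the stop at crop (622,300), and the whole tongue is visible behind the tail. I'll unload, lift and back away.

```bash
python3 -m handwheel '0 0 0 -0.5 0 -0.5 255;0 0 0 -0.5 0 -1 255;0 0 0 -1 0 -2 255;0 0 0 0 0 -10 255;0 0 0 0 0 -40 255;0 0 0 0 0 -50 255;0 0 0 -50 0 -30 255;0 0 0 -60 0 0 255;0 0 0 -60 0 0 255;0 0 0 0 0 0 255;0 0 0 0 0 0 255'
python3 - <<'E'
from bench import snapshot
from h import *
d=snapshot('scene');cv2.imwrite('pics/s5.png',cv2.resize(d['img'][215:325,240:385,::-1],None,fx=5,fy=5,interpolation=cv2.INTER_CUBIC))
for c in((580,-119),):pass
f=lambda x,y:np.array([(x+.5)/5-.5+240,(y+.5)/5-.5+215])
u=np.array([.865,.501])
for n,p,z in(('nose',f(620,300),28),):print(n,(onz(d,p,z)[:2]-[611.1,-111.5])@u)
E
```

```text
clock: 17.42
eef_pos: [427.2, -219.1, 172.9]
eef_rot: [[0.868, 0.497, 0.002], [0.497, -0.868, -0.001], [0.001, 0.002, -1.0]]
ft_force: [0.9, -0.5, -0.3]
grip_width: 0.001
grasp_force: 0.0
nose 64.63196929106537
```

View pics/s5.png

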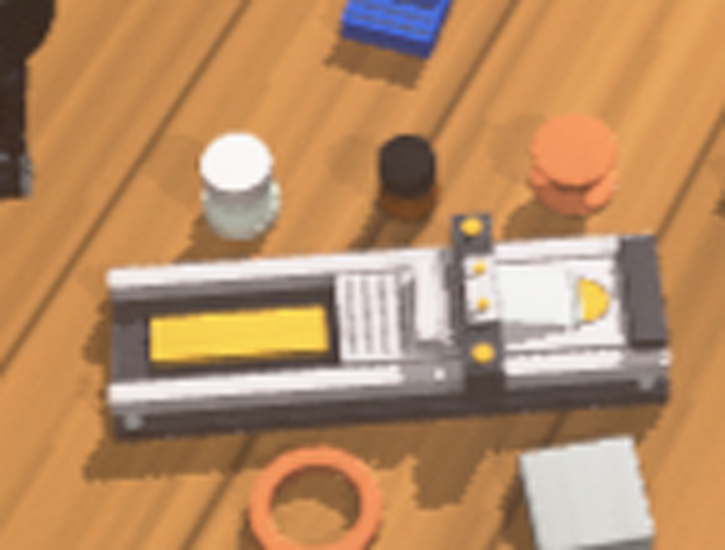

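The shuttle stayed at the stop, the tongue at crop (150–328, 335) is clear of the tail, the bystanders are in place and the hand is clear. Handing in.

```bash
python3 -c "from bench import sign_off;print(sign_off())"
```

```text
the job is handed in; nothing more can be done
None
```

I pressed the shuttle flat and slid it under the bridge and leaf spring until it stopped against the end stop, then withdrew the hand and handed the job in at about 17.4 s. The last picture shows the tongue clear behind the tail and the bystanders visible in it where they were; hand-in returned no verdict, so the result itself is unconfirmed.

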